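# Hold the tool chest's lid at 60 degrees for its new stay

## Robot

A 6-joint arm with a two-finger parallel gripper is mounted at the origin on the work surface. World frame = base frame: x ahead of the robot, y to its left, z up, the work surface at z = 0. Lengths are in m, angles in rad, forces in N, time in s.
With the tool pointing down it reaches from about 0.4 to 0.825 m from the base axis. Payload 7 kg.
Tool frame: the origin (TCP) lies at the centre of the arm's flange, where the gripper is bolted on; the fingertips stand 178 mm ahead of it and the grasp point (between the pads) lies 159 mm ahead of it; z points along the fingers, y is the direction in which the jaws open and shut (so a half turn about z gives the same grasp; the last joint's range is limited). The gripper opens to 88 mm and grips with 3 to 60 N. Pads are 19 mm wide; open, the fingers measure 130 mm over their backs; the gripper's body (78 mm by 193 mm) begins 47 mm behind the grasp point.
Start: joints at [-1.024, 0.359, 0.012, 0, -1.224, -0.288], TCP at [0.173, -0.653, 0.405] pointing down, gripper open.
Joint ranges: [-3.07, 3.07], [-1.43, 2.12], [-1.02, 1.25], [-3.03, 1.67], [-3.05, -0], [-3.03, 3.03]. Speed limits (rad/s): [2.39, 2.39, 3.01, 3.14, 3.14, 3.14].

## Interface

Orientations are given as [roll, pitch, yaw] about the fixed x, y, z axes, in that order (R = Rz(yaw) Ry(pitch) Rx(roll)).
In Python, from station import * gives the robot as it stands.
- The arm moves only by the tool send_rows, never from a script. Its argument "motion" is a list of rows, each an object with "offset": the shift along the tool's x, y, z in cm, a list of three; "turn": the turn about the tool's z in degrees. In form: [{"offset": [x, y, z], "turn": turn}, ...]. A call has 1 to 8 rows; each row is the pose to reach, as a shift and turn from the pose commanded when the call began, along the tool's axes at that moment; what a row does not reach only later rows make up. A row lasts 1/10 s, in which the tool goes at most 50 mm and 8.59 degrees, less where a joint would pass 70% of its speed; a pose out of reach is approached as far as the arm can. A call with a gripper value outside its range is refused whole. "hand" is the opening, from -1 (shut) to 1 (fully open), set as the call begins (left out, the last holds). The fingers move at their own pace and stop on an object; "squeeze" is the grip in N (left out, the last holds). Time passes only in rows, so rows that repeat a pose let the fingers close. It gives the time, the measured TCP pose, the force and the opening at its end, in the units of the state.
- get_state(): the state, without advancing time (a new reading comes with each control period).
- grab_frame(name): name is "side" or "top"; returns a dict with "frame" (420x560x3 uint8, blue, green, red), "range_z" (420x560 float32, m along the optical axis (not along the pixel's ray), 0 where there is no reading), "vertical_fov" (degrees; the focal length in pixels is half the picture's height over the tangent of half this angle, whatever the lens; pixels are square), "cx", "cy" (the principal point, pixels), "cam_to_world" (4x4, takes a point from camera to world coordinates). Camera axes: x right, y up, looking along -z (the intrinsics and any distortion apply to the point x, -y, -z); pixel columns grow to the right and rows downward; lengths in m; the calibration is good to about 2 mm. A picture is of the moment at which its call begins.
- job_done(): hands the job in, once; it reports no verdict.
The state is a dict: "t": time; "q": joint angles; "qd": joint speeds; "joint_efforts": joint torques, N m; "eef_pos": TCP position; "ee_rot": TCP orientation; "force": force on the tool from outside, world axes, zero at the start; "moment": the same for the moment, N m; "width": finger opening in m.
Only numpy, scipy, OpenCV 4.12 (cv2) and the standard library are available. Lean on these libraries where they do the work, as an engineer would, in place of code of your own. Each camera call takes 0.05 s, during which the arm holds its last target. There are 200 camera calls.

## Task

I want to bolt the new stay onto the tool chest with its lid standing open at 60 degrees. First lift the brass union out of the tray on top of the lid and set it down, without dropping it, in the open parts bin; then raise the lid and hold it steady at 60 degrees with the gripper, since it falls shut by itself, and finish while still holding it there. Leave the other things on the bench where they are.

Things in the scene. Friction and masses are not known exactly. Their poses are not given: they have to be found in the camera images.
- chest: Grey sheet-steel tool chest, 200 mm deep (its x) by 360 mm wide (its y) and 100 mm high to the hinge line, fixed on the bench. Origin: centre of its underside, on the bench; z up; its front faces -x, towards the robot, give or take its yaw. The lid closes it; seen from the robot the hinge is on the far side.
- lid (a joint): Lid's opening angle, rad: 0 shut (at the start), grows as the front rises, stop at 1.9; 60 deg is 1.047. Sheet steel, 0.5 to 1 kg, hinge nearly frictionless: falls shut unless held. 205 mm from hinge line to front edge, 368 mm wide, plate 3 mm, skirt 23 mm down at front and sides. Tray on its upper face: upstand 18 mm high, 3 mm thick round the edge, inside 190 by 354 mm.
- lid_handle (a point): Middle of the bow handle's straight bar on the lid's front skirt. Bar 12 mm thick, 130 mm long along the chest's y, a post to the skirt at each end; bar centre 42 mm in front of the skirt, 247 mm from the hinge line and 8 mm below it when shut. Axes of this point turn with the lid (x from handle to hinge, y along the bar, z off the lid's upper face).
- lid_hinge (a point): Middle of the lid's hinge line, along the chest's y, at the top of its back edge: 102 mm behind the chest's centre and 100 mm above the bench. Its axes turn with the lid.
- tray_floor (a point): Fixed point: centre of the floor of the lid's tray while the lid is shut, 103 mm above the bench (axes of the chest).
- union: Brass hose union, loose, 0.15 to 0.3 kg, standing upright in the lid's tray: a hexagon 36 mm across flats (42 mm across corners) and 22 mm high at the bottom, above it a round threaded stem 25 mm thick up to 60 mm. Origin: centre of its underside; z up the stem.
- bin: Open parts bin of rust-brown plate, outside 220 mm (its x) by 150 mm (its y) by 60 mm high, walls and floor 4 mm, fixed on the bench left of the chest. Origin: centre of its underside, on the bench; z up.
- offcut: Short pipe offcut standing in the bin towards its +x end: ring 48 mm outside, 38 mm inside, 35 mm high, loose. Origin: centre of its underside. It may be nudged inside the bin.
- tube: Loose upright steel tube 60 mm thick, 130 mm high, on the bench between chest and bin, farther back. Origin: centre of its underside. Leave alone.
- stay: The new lid stay: flat steel strip 190 mm (its y) by 18 by 5 mm, lying loose on the bench in front of the chest. Origin: centre of its underside. Leave alone.
- hammer: Hammer lying on the bench to the right, between robot and vise; handle along its x. Leave alone.
Not all that is in view belongs to the job. What is meant by the offcut is not purple, and is the smaller of those in its own colour.

How it is judged:
By the outcome, as a careful person would: the job done as asked, in the order asked, and still so for the second after the job is handed in, while the arm keeps its last pose, push and grip.
It also fails if it takes over 64 s, if anything falls off the work surface, if the arm or the gripper's body presses on something with over 40 N, if the wrist force passes 120 N, or if a joint passes its speed limit or range.

## Working session

There is one attempt and no reset: what is moved stays moved. The work goes in short steps, Python scripts to look and compute and a tool call to move; the robot and the scene stay as the last step left them, time stands still between calls to the robot, and variables do not carry over. Pictures are saved under pics/ and viewed, about 8 in all and at most 12, crops included, and the job is handed in when it is done.

Besides the shell and the picture viewer there is one more tool, called after "Emit:" as name(argument=value, ...) on one line, values as JSON. send_rows: Moves the arm, as the interface text tells. Its arguments: {"type":"object","properties":{"motion":{"type":"array"},"hand":{"type":"number"},"squeeze":{"type":"number"}},"required":["motion"]}

```bash
ls; mkdir -p pics
cat > h.py <<'E'
from station import *
import numpy as np, cv2
def save(name,fn):
    f=grab_frame(name); cv2.imwrite(fn,f["frame"]); np.savez(fn[:-4]+".npz",**{k:np.array(v) for k,v in f.items()}); return f
def load(fn): return dict(np.load(fn))
def K(f):
    h=f["range_z"].shape[0]; return h/2/np.tan(np.radians(float(f["vertical_fov"]))/2)
def pt(f,u,v,d=None):
    d=f["range_z"][int(v),int(u)] if d is None else d
    F=K(f); p=np.array([(u-f["cx"])/F*d,-(v-f["cy"])/F*d,-d,1]); return (f["cam_to_world"]@p)[:3]
def cloud(f):
    F=K(f); d=f["range_z"]; v,u=np.mgrid[:d.shape[0],:d.shape[1]]
    P=np.stack([(u-f["cx"])/F*d,-(v-f["cy"])/F*d,-d,np.ones_like(d)],-1); return (P@f["cam_to_world"].T)[...,:3]
E
python3 - <<'E'
from h import *
for n in("top","side"):
    f=save(n,f"pics/{n}0.png"); print(n,{k:v for k,v in f.items() if k not in("frame","range_z")}, (f["range_z"]>0).mean())
print(get_state())
a=np.vstack([cv2.imread("pics/top0.png")]);
E
```

```text
pics
top {'vertical_fov': 49.905515238521645, 'cx': 278.5577223883432, 'cy': 209.58381850393926, 'cam_to_world': array([[-0.02992812,  0.97848232, -0.20414863,  0.19770812],
       [-0.99954641, -0.02998346,  0.00282274,  0.02325813],
       [-0.00335908,  0.2041405 ,  0.97893584,  1.44042869],
       [ 0.        ,  0.        ,  0.        ,  1.        ]])} 0.996109693877551
side {'vertical_fov': 43.88422213771782, 'cx': 276.01847063741826, 'cy': 198.19663078464407, 'cam_to_world': array([[-0.99832183,  0.03942306, -0.0424187 ,  0.44455872],
       [-0.05630878, -0.4897993 ,  0.87001492,  1.15171804],
       [ 0.013522  ,  0.87094343,  0.4911972 ,  0.75170386],
       [ 0.        ,  0.        ,  0.        ,  1.        ]])} 0.9959608843537415
{'t': 0.1, 'q': array([-1.02392966e+00,  3.59336017e-01,  1.11547324e-02, -3.23013314e-04,
       -1.22410115e+00, -2.88105145e-01]), 'qd': array([-7.83445091e-05, -1.71503253e-03,  2.97225089e-03,  1.25628068e-03,
       -1.89915110e-03, -1.28774754e-03]), 'joint_efforts': array([-8.65752536e-04, -5.84162199e+01,  2.93750238e+01,  7.01549068e+00,
        1.00948586e-02, -5.42761381e-05]), 'eef_pos': array([ 0.17268221, -0.6523623 ,  0.40380199]), 'ee_rot': array([ 3.14008151e+00, -1.31144081e-04, -2.88294101e+00]), 'force': array([-0.60640257, -0.06756442,  0.14673023]), 'moment': array([-0.01780239, -0.03459073,  0.03827437]), 'width': 0.08746657991038664}
```

View pics/top0.png

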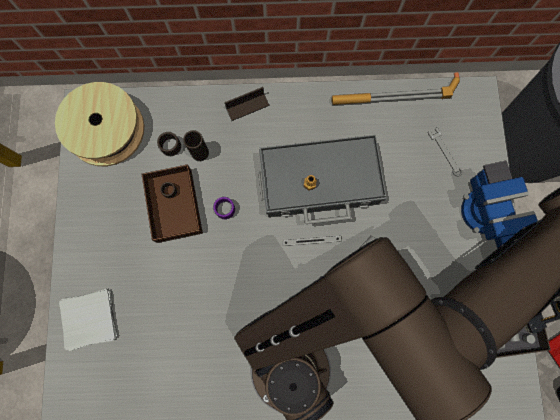

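View pics/side0.png

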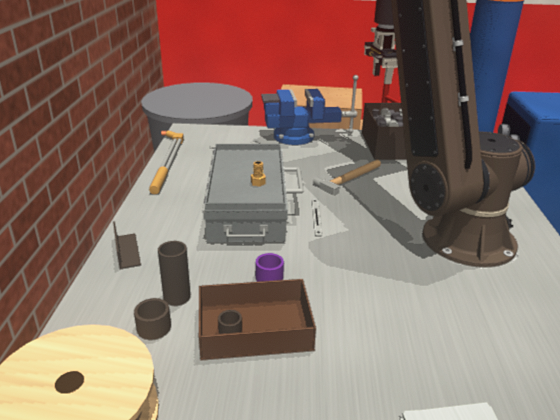

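The top view shows the chest at about (323,175), the union at (311,182), the lid handle at (328,213), the bin at (173,203) with the offcut at (170,190), the tube at (196,146), and the stay at (313,240). The side view agrees with this. The union stands at (258,175).

```bash
cat > m.py <<'E'
from h import *
f=load("pics/top0.png".replace("png","npz")); P=cloud(f); hsv=cv2.cvtColor(f["frame"],cv2.COLOR_BGR2HSV)
v,u=np.mgrid[:420,:560]
def box(a,b,c,d): return (u>a)&(u<b)&(v>c)&(v<d)
def rect(m,name):
    r=cv2.minAreaRect(P[m][:,:2].astype(np.float32)); print(name,m.sum(),np.round(r[0],4),np.round(r[1],4),round(r[2],2),"z",np.round(np.percentile(P[m][:,2],[5,50,95]),4))
Z=P[...,2]
print("bench z",[np.round(pt(f,*q),3) for q in((235,150),(420,200),(120,270),(230,235))])
rect(box(250,400,125,225)&(Z>.09)&(Z<.135),"lid+handle")
m=box(250,400,125,225)&(Z>.112)&(Z<.13); rect(m,"rim")
rect(box(265,380,140,205)&(Z>.095)&(Z<.109),"floor")
rect(box(300,356,203,225)&(Z>.075)&(Z<.105),"handle")
rect(box(135,215,155,245)&(Z>.045)&(Z<.075),"bin rim")
m=box(295,330,165,195)&(Z>.150)&(Z<.18); rect(m,"union top"); 
m=box(295,330,165,195)&(Z>.118)&(Z<.18)&(hsv[...,1]>100); rect(m,"union all")
rect(box(158,182,178,202)&(Z>.028)&(Z<.05),"offcut top")
rect(box(180,210,125,162)&(Z>.12)&(Z<.14),"tube top")
rect(box(280,345,233,247)&(Z>.002)&(Z<.02),"stay")
g=load("pics/side0.npz"); Q=cloud(g); hs=cv2.cvtColor(g["frame"],cv2.COLOR_BGR2HSV)
m=(u>245)&(u<272)&(v>155)&(v<190)&(hs[...,1]>110)&(hs[...,0]<35)&(Q[...,2]>.104)
q=Q[m]; s=q[q[:,2]>.14]; print("side union",m.sum(),q.min(0),q.max(0),s.min(0),s.max(0))
s=f["frame"][120:250,130:400]; cv2.imwrite("pics/crop1.png",cv2.resize(s,None,fx=2.9,fy=2.9,interpolation=cv2.INTER_CUBIC))
E
python3 m.py
```

```text
bench z [array([ 0.708,  0.159, -0.003]), array([ 0.517, -0.446, -0.005]), array([0.317, 0.526, 0.006]), array([ 0.419,  0.178, -0.   ])]
lid+handle 8065 [ 0.5658 -0.1169] [0.258  0.3672] 5.31 z [0.0977 0.1036 0.119 ]
rim 650 [ 0.5879 -0.1161] [0.2007 0.3609] 5.03 z [0.1131 0.12   0.126 ]
floor 6335 [ 0.5888 -0.1184] [0.2026 0.3505] 0.6 z [0.0986 0.1033 0.1074]
handle 387 [ 0.4631 -0.1257] [0.0589 0.1532] 0.36 z [0.0857 0.0973 0.1035]
bin rim 519 [0.5401 0.3347] [0.2465 0.2109] 11.27 z [0.0461 0.0572 0.0637]
union top 67 [ 0.5527 -0.0775] [0.0241 0.0244] 49.17 z [0.1549 0.1628 0.1674]
union all 128 [ 0.5496 -0.0766] [0.0361 0.0323] 82.05 z [0.123  0.1476 0.1658]
offcut top 89 [0.5696 0.3736] [0.0469 0.046 ] 60.84 z [0.0303 0.0377 0.043 ]
tube top 129 [0.7007 0.2766] [0.0575 0.0602] 65.93 z [0.1216 0.1281 0.1338]
stay 454 [ 0.3945 -0.0868] [0.2022 0.0393] 88.26 z [0.0023 0.005  0.0103]
side union 249 [ 0.44455872 -0.08915032  0.10451221] [0.57263095 1.15171804 0.75170386] [ 0.44455872 -0.08387576  0.14045679] [0.56374572 1.15171804 0.75170386]
```

View pics/crop1.png

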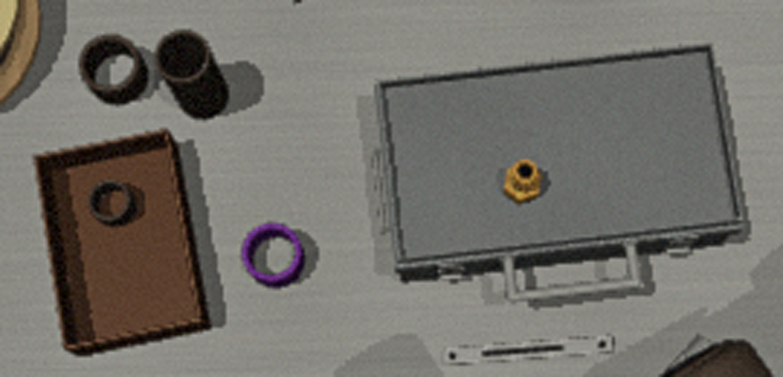

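The crop agrees with the fits: chest yaw about 5°, and the offcut, which is the smaller dark ring, at (112,203) inside the bin. I'll refine the bin, handle and union positions.

```bash
cat > m2.py <<'E'
from h import *
f=load("pics/top0.npz"); g=load("pics/side0.npz"); v,u=np.mgrid[:420,:560]
def ray(f,u_,v_,z):
    a=f["cam_to_world"][:3,3]; b=pt(f,u_,v_,1.0); return a+(b-a)*(z-a[2])/(b[2]-a[2])
# bin corners by colour mask, outer contour
hs=cv2.cvtColor(f["frame"],cv2.COLOR_BGR2HSV); Z=cloud(f)[...,2]
m=((u>135)&(u<212)&(v>155)&(v<248)&(f["frame"].max(2)<125)&(hs[...,1]>70)).astype(np.uint8)
m=cv2.morphologyEx(m,cv2.MORPH_CLOSE,np.ones((5,5)))
c=max(cv2.findContours(m,0,2)[0],key=cv2.contourArea)
w=np.array([ray(f,*p[0],.06)[:2] for p in c],np.float32); print("bin",cv2.minAreaRect(w))
yaw=np.radians(5.1); C=np.array([.588,-.1163]); ex=np.array([np.cos(yaw),np.sin(yaw)]); ey=np.array([-ex[1],ex[0]])
for n,F in(("top",f),("side",g)):
    P=cloud(F); ok=F["range_z"]>0; L=np.stack([(P[...,:2]-C)@ex,(P[...,:2]-C)@ey],-1)
    a=ok&(abs(L[...,0]+.1)<.075)&(abs(L[...,1])<.12)&(P[...,2]>.075)&(P[...,2]<.105)
    b=a&(L[...,0]<-.13)&(L[...,0]>-.165)&(abs(L[...,1])<.055); lb=L[b]
    print(n,"bar local x med",np.median(lb[:,0]),np.percentile(lb[:,0],[5,95]),"slope",np.polyfit(lb[:,1],lb[:,0],1),"z",np.percentile(P[b][:,2],[5,50,95]), b.sum())
    c2=ok&(L[...,0]<-.135)&(L[...,0]>-.17)&(P[...,2]>.075)&(P[...,2]<.105)&(abs(L[...,1])<.12); print("  bar y ext",np.percentile(L[c2][:,1],[1,99]))
    e=ok&(P[...,2]>.112)&(P[...,2]<.13)&(abs(L[...,0])<.13)&(abs(L[...,1])<.21)
    for lo,hi,ax in((-.12,-.08,0),(.08,.12,0),(-.2,-.16,1),(.16,.2,1)):
        s=e&(L[...,ax]>lo)&(L[...,ax]<hi)&(abs(L[...,1-ax])<(.15 if ax==0 else .08)); l=L[s]; print("  rim",ax,len(l),np.round(np.median(l[:,ax]),4) if len(l) else "", np.round(np.polyfit(l[:,1-ax],l[:,ax],1),4) if len(l)>5 else "")
    s=ok&(P[...,2]>.13)&(P[...,2]<.175)&(np.hypot(P[...,0]-.552,P[...,1]+.077)<.035); q=P[s]; print("  stem",s.sum(),q.min(0),q.max(0),np.percentile(q,[5,95],axis=0))
    s=s&(P[...,2]>.155); q=P[s]; print("  top",s.sum(),cv2.minAreaRect(q[:,:2].astype(np.float32)))
E
python3 m2.py
```

```text
bin ((0.518255352973938, 0.35528242588043213), (0.2284969687461853, 0.15634605288505554), 10.382563591003418)
top bar local x med -0.14562375193518023 [-0.15038511 -0.13949582] slope [ 0.00114194 -0.14530559] z [0.09213368 0.09668876 0.1013878 ] 142
  bar y ext [-0.06780531  0.07001695]
  rim 0 165 -0.0969 [ 0.0019 -0.0966]
  rim 0 189 0.0959 [0.0016 0.0961]
  rim 1 89 -0.1769 [-0.003 -0.177]
  rim 1 51 0.1792 [-0.0039  0.1792]
  stem 82 [ 0.53371897 -0.08866755  0.13021333] [ 0.56611046 -0.06380912  0.16879056] [[ 0.54055836 -0.08709111  0.13191891]
 [ 0.56309975 -0.06641755  0.16684407]]
  top 63 ((0.5531620979309082, -0.07699763029813766), (0.022705622017383575, 0.02443522959947586), 49.169960021972656)
side bar local x med -0.14532699603298566 [-0.15090147 -0.14063236] slope [-0.00223134 -0.14541518] z [0.09256588 0.09611579 0.0982617 ] 82
  bar y ext [-0.06604493  0.07387001]
  rim 0 75 -0.0971 [ 0.0039 -0.0974]
  rim 0 84 0.0944 [0.004  0.0947]
  rim 1 161 -0.176 [-0.0109 -0.176 ]
  rim 1 243 0.1808 [-0.0067  0.1807]
  stem 137 [ 0.53954791 -0.08941147  0.13020103] [ 0.56374572 -0.05834401  0.16559811] [[ 0.53994709 -0.08315318  0.13213937]
 [ 0.56312139 -0.06278312  0.16319609]]
  top 54 ((0.5517093539237976, -0.07612010836601257), (0.023559628054499626, 0.027298735454678535), 4.49407434463501)
```

Emit:
send_rows(motion=[{"offset": [-2.5,2.3,0],"turn": -5},{"offset": [-6,5.5,0],"turn": -13},{"offset": [-9.5,8.7,0],"turn": -21},{"offset": [-13,11.9,0],"turn": -29},{"offset": [-16.5,15,0],"turn": -37},{"offset": [-20,18,0],"turn": -45},{"offset": [-23.5,21,0],"turn": -53},{"offset": [-26,23,0],"turn": -60}], hand=0.1, squeeze=20)

```text
t: 0.9
eef_pos: [0.366, -0.3614, 0.4047]
ee_rot: [-3.141, 0.0, -1.829]
force: [0.8, -0.1, 0.0]
width: 0.0484
```

```bash
cat > go.py <<'E'
import sys
from h import *
from scipy.spatial.transform import Rotation as R
def to(p,yawdeg):
    s=get_state(); r=R.from_euler("xyz",s["ee_rot"]); d=r.inv().apply(np.array(p)-s["eef_pos"])*100
    t=-(yawdeg-np.degrees(s["ee_rot"][2])+180)%360-180
    print("t",s["t"],"pos",np.round(s["eef_pos"],4),"rpy",np.round(np.degrees(s["ee_rot"]),2),"w",s["width"],"F",np.round(s["force"],2))
    print("offset cm",np.round(d,2),"turn",round(-((yawdeg-np.degrees(s["ee_rot"][2])+180)%360-180),1)); 
if __name__=="__main__": a=list(map(float,sys.argv[1:])); to(a[:3],a[3])
E
python3 go.py .5525 -.0765 .404 -85
```

```text
t 0.9 pos [ 0.366  -0.3614  0.4047] rpy [-1.7999e+02  2.0000e-02 -1.0479e+02] w 0.04844413349463749 F [ 0.84 -0.06  0.01]
offset cm [-32.3  -10.76   0.08] turn -19.8
```

Emit:
send_rows(motion=[{"offset": [-4,-1.3,0],"turn": -3},{"offset": [-8.5,-2.8,0],"turn": -6},{"offset": [-13,-4.3,0],"turn": -9},{"offset": [-17.5,-5.8,0],"turn": -12},{"offset": [-22,-7.3,0],"turn": -15},{"offset": [-26.5,-8.8,0],"turn": -18},{"offset": [-30,-10,0],"turn": -20},{"offset": [-32.3,-10.8,0],"turn": -20}])

```text
t: 1.7
eef_pos: [0.5551, -0.0778, 0.4042]
ee_rot: [3.141, 0.0, -1.483]
force: [-0.9, -0.7, 0.2]
width: 0.048
```

```bash
python3 go.py .5525 -.0765 .305 -85
```

```text
t 1.7 pos [ 0.5551 -0.0778  0.4042] rpy [ 1.7997e+02  1.0000e-02 -8.5000e+01] w 0.04800770128014083 F [-0.93 -0.7   0.18]
offset cm [-0.15  0.24  9.92] turn 0.0
```

Emit:
send_rows(motion=[{"offset": [0,0.1,1.5],"turn": 0},{"offset": [-0.1,0.2,4],"turn": 0},{"offset": [-0.1,0.2,6.5],"turn": 0},{"offset": [-0.1,0.2,8.5],"turn": 0},{"offset": [-0.1,0.2,9.6],"turn": 0},{"offset": [-0.1,0.2,9.9],"turn": 0},{"offset": [-0.1,0.2,9.9],"turn": 0}])

```text
t: 2.4
eef_pos: [0.5521, -0.0794, 0.3057]
ee_rot: [3.141, -0.0, -1.486]
force: [0.2, 0.1, 0.3]
width: 0.0483
```

```bash
python3 go.py .5525 -.0765 .305 -85; python3 -c "
from h import *
f=save('side','pics/s1.png'); cv2.imwrite('pics/s1c.png',cv2.resize(f['frame'][90:250,190:340],None,fx=3.5,fy=3.5))"
```

```text
t 2.4 pos [ 0.5521 -0.0794  0.3057] rpy [ 1.7998e+02 -1.0000e-02 -8.5170e+01] w 0.04830412177041676 F [0.17 0.14 0.28]
offset cm [-0.28 -0.07  0.07] turn -0.2
```

View pics/s1c.png

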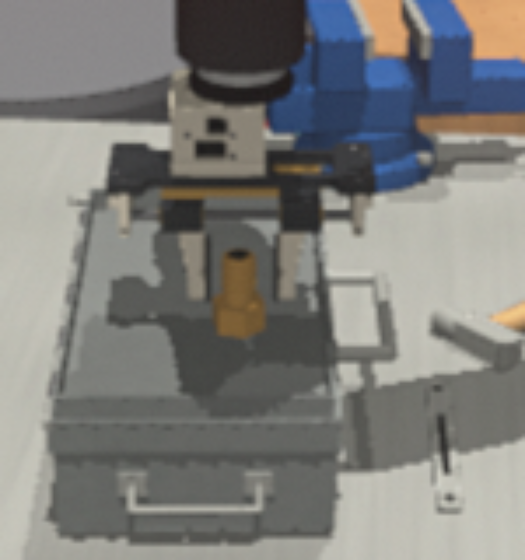

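The jaws straddle the stem, with the pads about 3 mm off along their width. I'll correct that and close.

Emit:
send_rows(motion=[{"offset": [-0.3,0,0.1],"turn": 0},{"offset": [-0.3,0,0.1],"turn": 0}])

```text
t: 2.65
eef_pos: [0.5518, -0.076, 0.3054]
ee_rot: [-3.14, 0.0, -1.486]
force: [-0.1, 0.3, 0.1]
width: 0.0483
```

Emit:
send_rows(motion=[{"offset": [0,0,0],"turn": 0},{"offset": [0,0,0],"turn": 0},{"offset": [0,0,0],"turn": 0},{"offset": [0,0,0],"turn": 0},{"offset": [0,0,0],"turn": 0},{"offset": [0,0,0],"turn": 0}], hand=-1, squeeze=25)

```text
t: 3.25
eef_pos: [0.552, -0.0763, 0.305]
ee_rot: [-3.141, -0.0, -1.486]
force: [1.9, 0.4, 0.5]
width: 0.0241
```

Emit:
send_rows(motion=[{"offset": [0,0,-0.5],"turn": 0},{"offset": [0,0,-1.5],"turn": 0},{"offset": [0,0,-3],"turn": 0},{"offset": [0,0,-5],"turn": 0},{"offset": [0,0,-6.5],"turn": 0},{"offset": [0,0,-7.5],"turn": 0},{"offset": [0,0,-8],"turn": 0},{"offset": [0,0,-8],"turn": 0}])

```text
t: 4.05
eef_pos: [0.5516, -0.0763, 0.3852]
ee_rot: [-3.141, 0.0, -1.487]
force: [0.2, -0.1, -1.6]
width: 0.025
```

```bash
python3 go.py .474 .348 .385 -85; python3 -c "
from h import *
f=save('side','pics/s2.png'); cv2.imwrite('pics/s2c.png',cv2.resize(f['frame'][70:250,190:340],None,fx=3,fy=3))"
```

```text
t 4.05 pos [ 0.5516 -0.0763  0.3852] rpy [-1.7996e+02  1.0000e-02 -8.5170e+01] w 0.024985699455184696 F [ 0.19 -0.1  -1.58]
offset cm [-4.294e+01  4.160e+00  2.000e-02] turn -0.2
```

View pics/s2c.png

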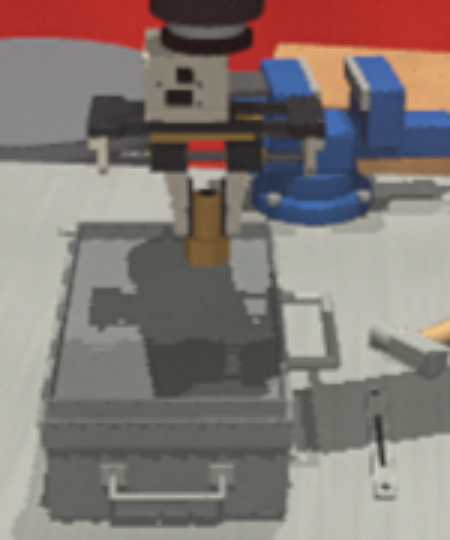

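The union is held upright, clear of the tray. Now I'll carry it to the bin.

Emit:
send_rows(motion=[{"offset": [-1,0.1,0],"turn": 0},{"offset": [-3,0.3,0],"turn": 0},{"offset": [-6,0.6,0],"turn": 0},{"offset": [-9.5,0.9,0],"turn": 0},{"offset": [-13,1.3,0],"turn": 0},{"offset": [-16.5,1.6,0],"turn": 0},{"offset": [-20,1.9,0],"turn": 0},{"offset": [-23.5,2.3,0],"turn": 0}])

```text
t: 4.9
eef_pos: [0.5081, 0.1576, 0.3839]
ee_rot: [3.141, -0.0, -1.486]
force: [0.3, 0.7, -2.3]
width: 0.0246
```

Emit:
send_rows(motion=[{"offset": [-3.5,0.3,0],"turn": 0},{"offset": [-7,0.7,0],"turn": 0},{"offset": [-10.5,1.0,0],"turn": 0},{"offset": [-13.5,1.3,0],"turn": 0},{"offset": [-16,1.5,0],"turn": 0},{"offset": [-18,1.7,0],"turn": 0},{"offset": [-19.2,1.9,0],"turn": 0},{"offset": [-19.4,1.9,0],"turn": 0}])

```text
t: 5.7
eef_pos: [0.4732, 0.3487, 0.3841]
ee_rot: [3.141, -0.001, -1.485]
force: [-0.3, -0.1, -2.8]
width: 0.0244
```

```bash
python3 go.py .474 .348 .208 -85; python3 -c "
from h import *
f=save('top','pics/t3.png'); cv2.imwrite('pics/t3c.png',cv2.resize(f['frame'][120:270,90:290],None,fx=3,fy=3))"
```

```text
t 5.7 pos [0.4732 0.3487 0.3841] rpy [ 1.7996e+02 -3.0000e-02 -8.5110e+01] w 0.024364775533956558 F [-0.33 -0.11 -2.81]
offset cm [ 0.06 -0.08 17.61] turn -0.1
```

View pics/t3c.png

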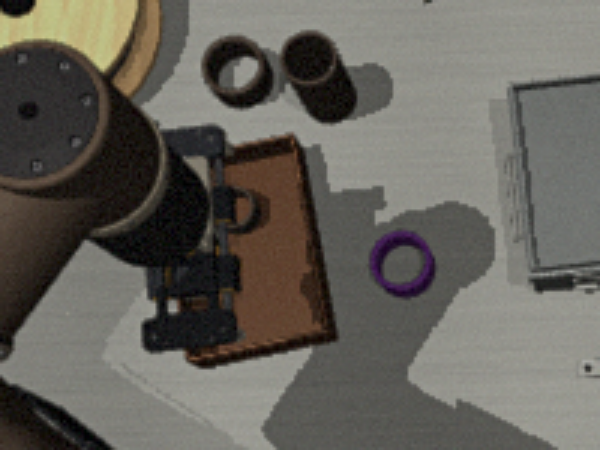

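The gripper is over the bin, at about (190,270), with the offcut visible at (245,210) beside it. I'll lower in stages.

Emit:
send_rows(motion=[{"offset": [0,0,1],"turn": 0},{"offset": [0,0,4],"turn": 0},{"offset": [0,0,7],"turn": 0},{"offset": [0,0,10],"turn": 0},{"offset": [0,0,13],"turn": 0},{"offset": [0,0,15],"turn": 0},{"offset": [0,0,16.2],"turn": 0},{"offset": [0,0,16.8],"turn": 0}])

```text
t: 6.55
eef_pos: [0.4737, 0.3466, 0.2154]
ee_rot: [3.14, -0.001, -1.487]
force: [0.8, -0.0, -1.7]
width: 0.0248
```

Emit:
send_rows(motion=[{"offset": [0,0,0.2],"turn": 0},{"offset": [0,0,0.4],"turn": 0},{"offset": [0,0,0.6],"turn": 0},{"offset": [0,0,0.7],"turn": 0},{"offset": [0,0,0.7],"turn": 0}])

```text
t: 7.05
eef_pos: [0.4737, 0.3477, 0.21]
ee_rot: [-3.141, 0.001, -1.486]
force: [0.5, 0.3, -2.2]
width: 0.0246
```

Emit:
send_rows(motion=[{"offset": [0,0,0.1],"turn": 0},{"offset": [0,0,0.2],"turn": 0},{"offset": [0,0,0.2],"turn": 0}])

```text
t: 7.35
eef_pos: [0.4736, 0.3476, 0.2076]
ee_rot: [3.141, -0.0, -1.487]
force: [0.2, 0.2, -2.7]
width: 0.025
```

Emit:
send_rows(motion=[{"offset": [0,0,0.1],"turn": 0},{"offset": [0,0,0.1],"turn": 0}])

```text
t: 7.55
eef_pos: [0.4737, 0.3476, 0.2065]
ee_rot: [3.141, -0.0, -1.487]
force: [0.1, -0.6, -2.7]
width: 0.0246
```

Emit:
send_rows(motion=[{"offset": [0,0,0.1],"turn": 0},{"offset": [0,0,0.1],"turn": 0}])

```text
t: 7.75
eef_pos: [0.4737, 0.3477, 0.2059]
ee_rot: [-3.141, 0.0, -1.486]
force: [-0.5, -0.4, 1.9]
width: 0.0244
```

The force changed from −2.7 to +1.9 N, so the union is on the floor. I'll release gently, then retreat upward.

Emit:
send_rows(motion=[{"offset": [0,0,0],"turn": 0},{"offset": [0,0,0],"turn": 0},{"offset": [0,0,0],"turn": 0},{"offset": [0,0,0],"turn": 0}], hand=0.05)

```text
t: 8.15
eef_pos: [0.4737, 0.3476, 0.2057]
ee_rot: [-3.142, 0.0, -1.487]
force: [-0.2, -0.1, -0.8]
width: 0.0448
```

Emit:
send_rows(motion=[{"offset": [0,0,-1],"turn": 0},{"offset": [0,0,-3],"turn": 0},{"offset": [0,0,-6],"turn": 0},{"offset": [0,0,-10],"turn": 0},{"offset": [0,0,-14],"turn": 0},{"offset": [0,0,-17],"turn": 0},{"offset": [0,0,-18],"turn": 0},{"offset": [0,0,-18],"turn": 0}])

```text
t: 8.95
eef_pos: [0.4738, 0.3477, 0.3881]
ee_rot: [-3.139, 0.003, -1.486]
force: [-0.2, 1.3, -1.2]
width: 0.0462
```

```bash
python3 go.py .443 -.1275 .385 -85; python3 -c "
from h import *
f=save('side','pics/s4.png'); cv2.imwrite('pics/s4c.png',cv2.resize(f['frame'][200:380,100:340],None,fx=2.5,fy=2.5))"
```

```text
t 8.95 pos [0.4738 0.3477 0.3881] rpy [-1.7984e+02  1.7000e-01 -8.5170e+01] w 0.046162949620898265 F [-0.24  1.31 -1.17]
offset cm [47.09  7.07  0.15] turn -0.2
```

View pics/s4c.png

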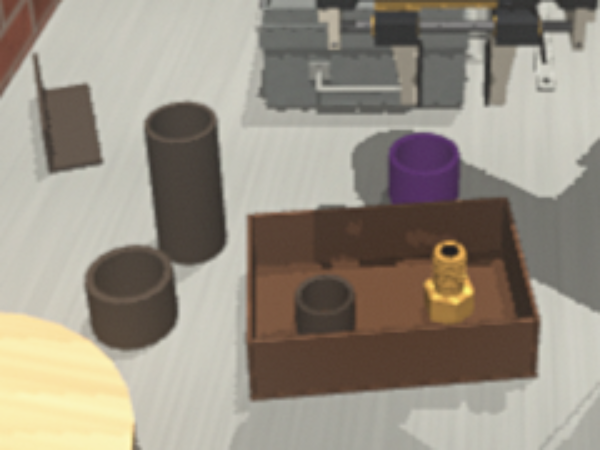

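The union stands upright in the bin, at about (450,285), and the offcut at (325,305) is untouched. Next I'll go to the handle with the opening narrowed to about 26 mm.

Emit:
send_rows(motion=[{"offset": [3,0.5,0],"turn": 0},{"offset": [7,1.1,0],"turn": 0},{"offset": [11,1.7,0],"turn": 0},{"offset": [15,2.3,0],"turn": 0},{"offset": [19,2.9,0],"turn": 0},{"offset": [23,3.5,0],"turn": 0},{"offset": [27,4.1,0],"turn": 0},{"offset": [31,4.7,0],"turn": 0}], hand=-0.4)

```text
t: 9.8
eef_pos: [0.452, 0.0331, 0.3841]
ee_rot: [3.139, -0.001, -1.486]
force: [0.8, -1.7, -0.6]
width: 0.0262
```

Emit:
send_rows(motion=[{"offset": [4,0.6,0],"turn": 0},{"offset": [8,1.2,0],"turn": 0},{"offset": [11.5,1.7,0],"turn": 0},{"offset": [14,2.1,0],"turn": 0},{"offset": [15.6,2.3,0],"turn": 0},{"offset": [16,2.4,0],"turn": 0},{"offset": [16,2.4,0],"turn": 0}])

```text
t: 10.5
eef_pos: [0.4421, -0.1271, 0.3844]
ee_rot: [3.139, 0.0, -1.488]
force: [-0.5, -0.1, -0.2]
width: 0.0266
```

```bash
python3 go.py .443 -.1275 .250 -85
```

```text
t 10.5 pos [ 0.4421 -0.1271  0.3844] rpy [ 1.7986e+02  1.0000e-02 -8.5260e+01] w 0.02660043568795463 F [-0.5  -0.06 -0.18]
offset cm [ 0.05 -0.12 13.44] turn -0.3
```

Emit:
send_rows(motion=[{"offset": [0,-0.1,2],"turn": 0},{"offset": [0,-0.1,5],"turn": 0},{"offset": [0,-0.1,8],"turn": 0},{"offset": [0,-0.1,9],"turn": 0},{"offset": [0,-0.1,9.3],"turn": 0}])

```text
t: 11.0
eef_pos: [0.4433, -0.1261, 0.2916]
ee_rot: [3.139, -0.0, -1.486]
force: [-0.2, -0.8, 0.8]
width: 0.0262
```

```bash
python3 go.py .443 -.1275 .252 -85; python3 -c "
from h import *
f=save('side','pics/s5.png'); cv2.imwrite('pics/s5c.png',cv2.resize(f['frame'][90:250,200:350],None,fx=3.5,fy=3.5))"
```

```text
t 11.0 pos [ 0.4433 -0.1261  0.2916] rpy [ 1.7983e+02 -1.0000e-02 -8.5120e+01] w 0.02618161262303132 F [-0.22 -0.76  0.8 ]
offset cm [0.14 0.03 3.96] turn -0.1
```

View pics/s5c.png

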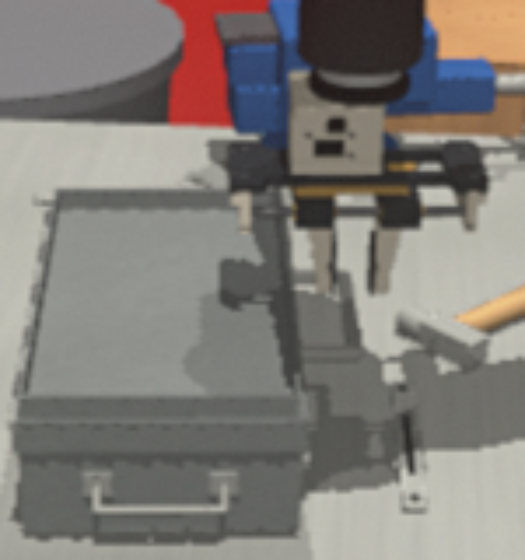

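The fingers straddle the bar at (347,290), one inside the bow and one in front. I'll descend and grip.

Emit:
send_rows(motion=[{"offset": [0.1,0,0.8],"turn": 0},{"offset": [0.1,0,1.6],"turn": 0},{"offset": [0.1,0,2.4],"turn": 0},{"offset": [0.1,0,3.0],"turn": 0},{"offset": [0.1,0,3.5],"turn": 0},{"offset": [0.1,0,3.7],"turn": 0},{"offset": [0.1,0,3.7],"turn": 0}])

```text
t: 11.75
eef_pos: [0.4435, -0.1276, 0.2554]
ee_rot: [3.141, -0.0, -1.487]
force: [-0.6, 0.3, -0.6]
width: 0.0261
```

Emit:
send_rows(motion=[{"offset": [0,0,0],"turn": 0},{"offset": [0,0,0],"turn": 0},{"offset": [0,0,0],"turn": 0},{"offset": [0,0,0],"turn": 0},{"offset": [0,0,0],"turn": 0},{"offset": [0,0,0],"turn": 0}], hand=-1, squeeze=20)

```text
t: 12.35
eef_pos: [0.4437, -0.1276, 0.2559]
ee_rot: [-3.141, -0.0, -1.486]
force: [-0.3, 0.3, 2.9]
width: 0.0115
```

```bash
cat > arc.py <<'E'
import sys
from h import *
from scipy.spatial.transform import Rotation as R
# TCP waypoints along the handle's arc in tool cm from the present pose; args: start deg, angles...
s=get_state(); r=R.from_euler("xyz",s["ee_rot"]); print(s["t"],s["eef_pos"],s["force"],s["width"])
y=np.radians(5.0); ex=np.array([np.cos(y),np.sin(y),0])
def h(a): b=np.radians(a)-np.arctan2(8,247); return .2471*(-np.cos(b)*ex+np.array([0,0,np.sin(b)]))
a0=float(sys.argv[1])
for a in sys.argv[2:]: print(a,np.round(r.inv().apply(h(float(a))-h(a0))*100,1))
E
python3 arc.py 0 2 4 7 10 13 16 19 22
```

```text
12.35 [ 0.44368751 -0.12760297  0.25587628] [-0.31879135  0.25171343  2.86776827] 0.011484123997566573
2 [ 0.   0.  -0.9]
4 [ 0.  -0.  -1.7]
7 [-0.  -0.1 -3. ]
10 [-0.  -0.2 -4.3]
13 [-0.  -0.5 -5.6]
16 [-0.  -0.7 -6.8]
19 [-0.  -1.1 -8.1]
22 [-0.  -1.5 -9.3]
```

Emit:
send_rows(motion=[{"offset": [0,0,-0.4],"turn": 0},{"offset": [0,0,-0.9],"turn": 0},{"offset": [0,0,-1.7],"turn": 0},{"offset": [0,-0.1,-2.6],"turn": 0},{"offset": [0,-0.2,-3.5],"turn": 0},{"offset": [0,-0.2,-4.1],"turn": 0},{"offset": [0,-0.2,-4.3],"turn": 0},{"offset": [0,-0.2,-4.3],"turn": 0}])

```text
t: 13.15
eef_pos: [0.4458, -0.1274, 0.2991]
ee_rot: [-3.14, 0.0, -1.486]
force: [3.2, -1.4, -4.1]
width: 0.0114
```

```bash
cat > lid.py <<'E'
from h import *
import sys
# lid angle from depth: fit plane to lid points (skirt/tray floor) in chest frame from both cameras
y=np.radians(5.0); ex=np.array([np.cos(y),np.sin(y)]); ey=np.array([-ex[1],ex[0]]); C=np.array([.5875,-.115]); H=.102
a0=np.radians(float(sys.argv[1]))
for n in sys.argv[3:]:
    f=save(n,f"pics/{sys.argv[2]}_{n}.png"); P=cloud(f); D=P[...,:2]-C; X=H-D@ex; Y=D@ey; Z=P[...,2]-.1
    # X = distance in front of the hinge, Z above it
    for it in range(3):
        lx=X*np.cos(a0)+Z*np.sin(a0); lz=-X*np.sin(a0)+Z*np.cos(a0)
        m=(f["range_z"]>0)&(lx>.02)&(lx<.18)&(abs(Y)<.165)&(abs(lz-.003)<(.02,.012,.01)[it])
        if m.sum()<100: print(n,"few",m.sum()); break
        q=np.c_[X[m],Z[m]]; c=q.mean(0); w=np.linalg.svd(q-c,full_matrices=False)[2][0]; w*=np.sign(w[0]); a0=np.arctan2(w[1],w[0])
    else: print(n,"lid deg",np.degrees(a0),"n",m.sum(),"plane offset at hinge mm",1000*np.median((-X*np.sin(a0)+Z*np.cos(a0))[m]))
E
python3 lid.py 10 l1 top side; python3 arc.py 10 13 17 21 25 29 33 36 37
```

```text
top lid deg 9.803660978794179 n 2031 plane offset at hinge mm 3.7326068429227313
side lid deg 9.78973892301934 n 2827 plane offset at hinge mm 2.298080547750417
13.25 [ 0.44582089 -0.12740501  0.29872103] [ 2.63277719 -0.96342964 -3.37078699] 0.011324092168327735
13 [-0.  -0.2 -1.3]
17 [-0.  -0.6 -3. ]
21 [-0.  -1.1 -4.6]
25 [-0.  -1.7 -6.2]
29 [-0.  -2.5 -7.8]
33 [-0.  -3.3 -9.3]
36 [ -0.   -4.  -10.4]
37 [ -0.   -4.3 -10.7]
```

The lid reads 9.8° in both views, which fits the arc model, and the forces are small. Continuing.

Emit:
send_rows(motion=[{"offset": [0,-0.1,-0.8],"turn": 0},{"offset": [0,-0.3,-1.8],"turn": 0},{"offset": [0,-0.6,-3.0],"turn": 0},{"offset": [0,-1.0,-4.2],"turn": 0},{"offset": [0,-1.4,-5.4],"turn": 0},{"offset": [0,-1.7,-6.2],"turn": 0},{"offset": [0,-1.9,-6.6],"turn": 0},{"offset": [0,-1.9,-6.6],"turn": 0}])

```text
t: 14.05
eef_pos: [0.4642, -0.1259, 0.3645]
ee_rot: [3.14, 0.0, -1.487]
force: [-0.2, -1.1, -2.9]
width: 0.011
```

```bash
python3 lid.py 25 l2 top side; python3 arc.py 26 29 32 35 38 41 43 44
```

```text
top lid deg 25.40543009075913 n 313 plane offset at hinge mm 3.643342278174897
side lid deg 25.225909830257983 n 2469 plane offset at hinge mm 2.17764890093812
14.15 [ 0.46407041 -0.12589869  0.36402507] [ 0.77629756 -0.73240675 -2.46651627] 0.011506903389717443
29 [-0.  -0.6 -1.2]
32 [-0.  -1.2 -2.3]
35 [-0.  -1.9 -3.4]
38 [-0.  -2.6 -4.5]
41 [-0.  -3.4 -5.5]
43 [-0.  -3.9 -6.2]
44 [-0.  -4.2 -6.5]
```

Emit:
send_rows(motion=[{"offset": [0,-0.3,-0.7],"turn": 0},{"offset": [0,-0.8,-1.7],"turn": 0},{"offset": [0,-1.4,-2.7],"turn": 0},{"offset": [0,-2.2,-3.9],"turn": 0},{"offset": [0,-3.0,-5.0],"turn": 0},{"offset": [0,-3.6,-5.8],"turn": 0},{"offset": [0,-4.0,-6.3],"turn": 0},{"offset": [0,-4.0,-6.3],"turn": 0}])

```text
t: 14.95
eef_pos: [0.504, -0.1225, 0.4293]
ee_rot: [3.14, 0.0, -1.487]
force: [-7.8, 0.4, 3.6]
width: 0.0112
```

```bash
python3 lid.py 43 l3 top side; python3 arc.py 43 46 49 52 54 56 57 58 60
```

```text
top lid deg 42.33331923530914 n 142 plane offset at hinge mm 4.704068587285754
side lid deg 42.59279943585633 n 1733 plane offset at hinge mm 2.0393125875992553
15.05 [ 0.50362302 -0.12253494  0.42876808] [-6.90060164  1.66771254  3.95256967] 0.011570293330291423
46 [-0.  -0.9 -1. ]
49 [-0.  -1.8 -1.9]
52 [-0.  -2.8 -2.7]
54 [-0.  -3.4 -3.3]
56 [-0.  -4.1 -3.8]
57 [-0.  -4.5 -4. ]
58 [-0.  -4.8 -4.3]
60 [-0.  -5.6 -4.7]
```

Emit:
send_rows(motion=[{"offset": [0,-0.4,-0.6],"turn": 0},{"offset": [0,-1.1,-1.3],"turn": 0},{"offset": [0,-1.9,-2.1],"turn": 0},{"offset": [0,-2.8,-2.9],"turn": 0},{"offset": [0,-3.7,-3.7],"turn": 0},{"offset": [0,-4.5,-4.2],"turn": 0},{"offset": [0,-5.0,-4.5],"turn": 0},{"offset": [0,-5.0,-4.5],"turn": 0}])

```text
t: 15.85
eef_pos: [0.5547, -0.1181, 0.4752]
ee_rot: [-3.141, -0.001, -1.486]
force: [-8.3, 2.9, 8.2]
width: 0.0113
```

```bash
python3 lid.py 58 l4 top side; python3 arc.py 58 59 60 61
```

```text
top lid deg 58.69484387718471 n 348 plane offset at hinge mm 3.8002450156770506
side lid deg 58.58448470958726 n 704 plane offset at hinge mm 1.8355466552949697
15.95 [ 0.55434991 -0.11820093  0.47495843] [-6.93885559  2.70896603  8.24764649] 0.011341949791371883
59 [-0.  -0.4 -0.2]
60 [-0.  -0.7 -0.5]
61 [-0.  -1.1 -0.7]
```

Check the angle estimator for bias on the shut-lid frames, and by an independent fit of the lid's rim in the latest views.

```bash
cat > chk.py <<'E'
from h import *
import sys
y=np.radians(5.0); ex=np.array([np.cos(y),np.sin(y)]); ey=np.array([-ex[1],ex[0]]); C=np.array([.5875,-.115])
def loc(fn):
    f=load(fn); P=cloud(f); D=P[...,:2]-C; return f["range_z"]>0,.102-D@ex,D@ey,P[...,2]-.1
def lid(fn,a0,side):
    ok,X,Y,Z=loc(fn); a0=np.radians(a0)
    lx=X*np.cos(a0)+Z*np.sin(a0); lz=-X*np.sin(a0)+Z*np.cos(a0)
    for lo,hi in((.015,.19),(.04,.12),(.1,.18)):
        m=ok&(lx>lo)&(lx<hi)&(abs(Y)<.165)&(abs(lz-.003)<.012)
        if m.sum()>60: k,b=np.polyfit(lx[m],lz[m],1); print(fn,lo,hi,m.sum(),"floor deg",np.degrees(a0+np.arctan(k)),"b mm",b*1e3)
    for s in(-1,1):   # top of the side upstands (nominal lz=.021)
        m=ok&(lx>.03)&(lx<.18)&(abs(Y*s-.179)<.006)&(abs(lz-.021)<.005)
        if m.sum()>30: k,b=np.polyfit(lx[m],lz[m],1); print("   rim",s,m.sum(),np.degrees(a0+np.arctan(k)),b*1e3)
    m=ok&(abs(lx-.247)<.02)&(abs(Y)<.06)&(abs(Y)>.015)&(abs(lz+.008)<.02)
    if m.sum()>15:
        B=np.array([np.median(X[m]),np.median(Z[m])]); print("   bar",m.sum(),B,"ang",np.degrees(np.arctan2(B[1],B[0]))+1.86,"r",np.hypot(*B))
for c in("top","side"):
    lid(f"pics/{c}0.npz",0,c); lid(f"pics/{sys.argv[1]}_{c}.npz",float(sys.argv[2]),c)
E
python3 chk.py l4 58.6; python3 -c "
import cv2;a=cv2.imread('pics/l4_side.png');cv2.imwrite('pics/l4c.png',cv2.resize(a[20:260,160:360],None,fx=2.5,fy=2.5))"
```

```text
pics/top0.npz 0.015 0.19 5712 floor deg -0.006942197719411014 b mm 3.381696047321757
pics/top0.npz 0.04 0.12 2603 floor deg 0.07833214761073952 b mm 3.320841575384621
pics/top0.npz 0.1 0.18 2589 floor deg -0.3517958780754591 b mm 4.195901002167591
   rim -1 61 0.6670711870109204 19.567825943465085
   rim 1 47 -0.1590787065166494 21.76441820681585
   bar 120 [ 0.24720928 -0.00350156] ang 1.0484959160210257 r 0.24723407839579759
pics/l4_top.npz 0.015 0.19 363 floor deg 58.581560727651656 b mm 3.956121442751203
pics/l4_top.npz 0.04 0.12 286 floor deg 58.65393492122427 b mm 3.843731866923108
pics/l4_top.npz 0.1 0.18 68 floor deg 60.18811864975751 b mm 0.9733874990236641
   rim -1 39 58.44309156537139 20.258220828646593
   bar 60 [0.13614168 0.21207434] ang 59.16145848055718 r 0.2520120735106621
pics/side0.npz 0.015 0.19 3054 floor deg 0.1190389691710609 b mm 2.385414384990044
pics/side0.npz 0.04 0.12 1491 floor deg 0.29543936170362567 b mm 2.0727664694307553
pics/side0.npz 0.1 0.18 1270 floor deg -0.14250896553562628 b mm 3.1417860220529525
   rim -1 80 0.0040292068085746 18.97202085876389
   rim 1 131 0.31230354154440876 18.50889729002715
   bar 75 [ 0.2466169 -0.0039998] ang 0.9308188853543116 r 0.2466493290887262
pics/l4_side.npz 0.015 0.19 721 floor deg 58.580766851662794 b mm 1.8711697384537196
pics/l4_side.npz 0.04 0.12 403 floor deg 58.593746689582645 b mm 1.8426833768678832
pics/l4_side.npz 0.1 0.18 305 floor deg 58.5647558734417 b mm 1.9204389533641568
   rim -1 58 58.66763389257064 17.80180161852551
   rim 1 115 58.577255380181185 18.37667808805607
   bar 61 [0.13598645 0.21080544] ang 59.03473260846688 r 0.25086100982992565
```

View pics/l4c.png

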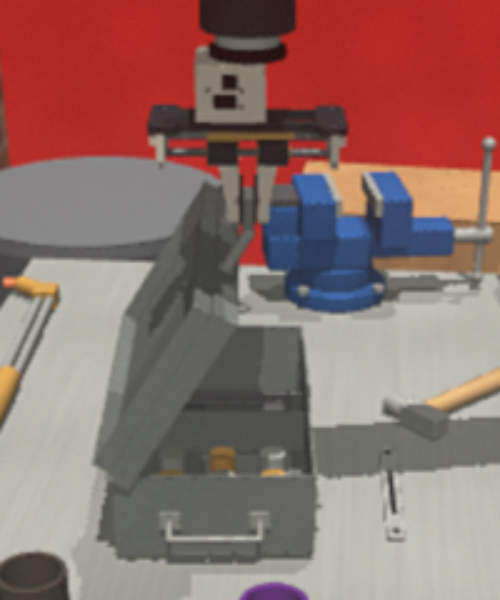

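The picture shows the lid open with the gripper holding the bar at about (245,225). The plane and rim fits all give 58.6°, with bias under 0.3°. I need +1.4°, and I'll relieve the radial push a little.

Emit:
send_rows(motion=[{"offset": [0,-0.2,-0.2],"turn": 0},{"offset": [0,-0.4,-0.4],"turn": 0},{"offset": [0,-0.4,-0.4],"turn": 0},{"offset": [0,-0.4,-0.4],"turn": 0},{"offset": [0,-0.4,-0.4],"turn": 0}])

```text
t: 16.45
eef_pos: [0.5582, -0.1179, 0.4775]
ee_rot: [-3.141, -0.0, -1.486]
force: [-4.8, 2.4, 5.6]
width: 0.0109
```

```bash
python3 lid.py 60 l5 top side; python3 chk.py l5 60 | grep -A9 l5; python3 arc.py 60
```

```text
top lid deg 59.597145550795474 n 297 plane offset at hinge mm 3.9053230785429025
side lid deg 59.50172995991487 n 636 plane offset at hinge mm 1.9566857740812016
pics/l5_top.npz 0.015 0.19 311 floor deg 59.61177093508043 b mm 3.862691330815173
pics/l5_top.npz 0.04 0.12 241 floor deg 59.59922124011049 b mm 3.8782697736087504
   rim -1 39 59.77866820596516 19.595546358460968
   bar 62 [0.13366963 0.21366755] ang 59.830054244550986 r 0.2520345019989301
pics/side0.npz 0.015 0.19 3054 floor deg 0.1190389691710609 b mm 2.385414384990044
pics/side0.npz 0.04 0.12 1491 floor deg 0.29543936170362567 b mm 2.0727664694307553
pics/side0.npz 0.1 0.18 1270 floor deg -0.14250896553562628 b mm 3.1417860220529525
   rim -1 80 0.0040292068085746 18.97202085876389
   rim 1 131 0.31230354154440876 18.50889729002715
   bar 75 [ 0.2466169 -0.0039998] ang 0.9308188853543116 r 0.2466493290887262
pics/l5_side.npz 0.015 0.19 659 floor deg 59.509931983644826 b mm 1.9432693450696488
pics/l5_side.npz 0.04 0.12 372 floor deg 59.5230100901721 b mm 1.9159159556149867
pics/l5_side.npz 0.1 0.18 274 floor deg 59.5786957576116 b mm 1.7922930876008938
   rim -1 48 59.877471400928805 17.754494987370695
   rim 1 97 59.819361751826776 18.36707469767175
   bar 54 [0.13351113 0.2134055 ] ang 59.82900580390986 r 0.25172828864953783
16.55 [ 0.55816584 -0.11792383  0.47745643] [-5.85566002  2.10245346  4.73537222] 0.01134139094947875
```

Emit:
send_rows(motion=[{"offset": [0,-0.15,-0.15],"turn": 0},{"offset": [0,-0.15,-0.15],"turn": 0},{"offset": [0,-0.15,-0.15],"turn": 0},{"offset": [0,-0.15,-0.15],"turn": 0},{"offset": [0,-0.15,-0.15],"turn": 0},{"offset": [0,-0.15,-0.15],"turn": 0},{"offset": [0,-0.15,-0.15],"turn": 0},{"offset": [0,-0.15,-0.15],"turn": 0}])

```text
t: 17.35
eef_pos: [0.5596, -0.1179, 0.4784]
ee_rot: [-3.142, -0.0, -1.487]
force: [-4.5, 0.8, 4.2]
width: 0.0112
```

```bash
python3 lid.py 60 l6 top side; python3 chk.py l6 60 | grep -A4 l6; python3 arc.py 60; python3 -c "
import cv2;a=cv2.imread('pics/l6_side.png');cv2.imwrite('pics/l6c.png',a)"
```

```text
top lid deg 59.981798145257365 n 270 plane offset at hinge mm 3.9044715381583233
side lid deg 59.90374605814955 n 614 plane offset at hinge mm 1.9125154651032545
pics/l6_top.npz 0.015 0.19 284 floor deg 59.91695512082886 b mm 3.974700245920328
pics/l6_top.npz 0.04 0.12 216 floor deg 60.0314910963499 b mm 3.8133732965898877
   rim -1 38 59.94064626305141 19.59313605399692
   bar 61 [0.13189382 0.21511209] ang 60.34587424730612 r 0.2523275464135437
pics/side0.npz 0.015 0.19 3054 floor deg 0.1190389691710609 b mm 2.385414384990044
pics/side0.npz 0.04 0.12 1491 floor deg 0.29543936170362567 b mm 2.0727664694307553
--
pics/l6_side.npz 0.015 0.19 633 floor deg 59.9047935451301 b mm 1.9238762909658316
pics/l6_side.npz 0.04 0.12 362 floor deg 59.91003544777298 b mm 1.9415586328011134
pics/l6_side.npz 0.1 0.18 263 floor deg 59.779401058956054 b mm 2.2035192516270112
   rim -1 58 59.88315338637381 18.182694516537783
   rim 1 112 59.95122206866167 18.441612561398628
   bar 56 [0.13103851 0.21429621] ang 60.41491764453923 r 0.2511851026352254
17.45 [ 0.55957373 -0.11782212  0.47836584] [-4.62723847  1.25532987  3.69675231] 0.011390297228730653
```

View pics/l6c.png

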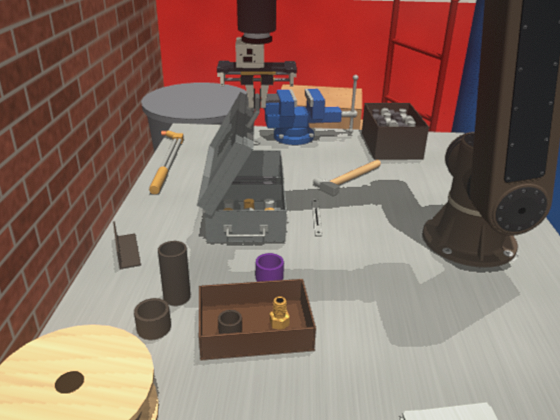

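The lid is steady at about 59.9–60.0°. The union stands upright in the bin at (280,313), and the stay, tube, hammer and offcut are in their places. Handing in.

```bash
python3 -c "
from station import *
print(job_done()); s=get_state(); print(s['t'],s['eef_pos'],s['force'],s['width'])"
```

```text
the job is handed in; nothing more can be done
None
the job is handed in; nothing more can be done
```

I moved the brass union from the lid's tray to the open end of the parts bin, then raised the lid. The job was handed in at about 17.5 s, with the gripper still holding the handle bar at 60°.

- **Union:** I lowered it until the force changed from −2.7 to +1.9 N, which showed it was on the floor, before letting go. The last picture shows it standing upright in the bin.
- **Lid angle:** the last fits to the lid's floor and rims gave 59.8–60.0° in both views. A rougher check using the handle bar read 60.3–60.4°, but it also reads about 1° high when the lid is shut, so I trusted the floor and rim fits.
- **Grip and forces:** the gripper read 11 mm open on the 12 mm bar at the last check. The wrist-force readings I took while raising and holding the lid were under about 13 N, and about 6 N at the end.
- **Other things on the bench:** the offcut, tube, stay and hammer look unmoved in the last picture; I did not measure them again.

No check failed, but I could not read the state after handing in.

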